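# Dial a new test number into the board tester

### The job

The board tester on the bench reads its thumbwheels only when it is switched on, so switch it off at its toggle (bat towards the front edge), then set the three thumbwheels to show 6 2 5 from left to right as seen from the front, and then switch it on again (bat away from the front). Turn no wheel while the tester is on, keep off the circuit board on its deck, and leave everything else on the bench where it is.

Things in the scene. Friction and masses are not known exactly. Their poses are not given: they have to be found in the camera images.
- tester: board tester, fixed: grey steel case with an aluminium deck, 240 (x) x 300 (y) x 78 mm high. Origin: centre of its underside. +x from its front edge (robot side) to its rear, +y to its left seen from the front. On the deck, all at x = -55: thumbwheel bank (cog rims at y = +57.5, +13.5, -30.5) and steel toggle (y = -105). Black bank bezel 68 (x) x 140 (y), 3 mm thick, with 6 mm ribs.
- wheel_left_hub (a point): on the left thumbwheel's axle, in the middle of its cog rim (axes as tester). The three wheels are alike, 44 apart: 25 wide, a grey cog rim (right, 12 wide) beside a white numeral drum (left, 13 wide), both of radius 20.5 without the teeth. Axle along the tester's y, 12 below the deck, so the wheel stands 15 above it. The numeral facing straight up, between two white index bars, is the setting; its top points to +x.
- wheel_middle_hub (a point): on the middle thumbwheel's axle, in the middle of its cog rim (axes as tester). The rim has ten teeth, 36 degrees apart, 4 thick, tips at radius 27. At rest in a place they stand 18 and 54 degrees either side of the top: tips 8.3 mm before and behind the axle and 25.7 above it; 21.8 away and 15.9 above it.
- wheel_right_hub (a point): on the right thumbwheel's axle, in the middle of its cog rim (axes as tester). A spring detent holds each place: about 2 N at the rim turns a wheel; past half-way (18 degrees) it snaps on to the next place when free. Pushing a tooth 14 to 17 mm over the top with closed fingertips moves one place; lean them forward along the push so the next tooth does not rise beneath them.
- wheel_left (a joint): setting of the left thumbwheel, rad: numeral shown x 0.6283 (36 degrees a place), 0 to 9 with end stops at both ends. Grows when the top of the wheel is pushed away from the robot side (+x of the tester), falls when it is pulled back. Needs 6.
- wheel_middle (a joint): setting of the middle thumbwheel, rad: numeral shown x 0.6283 (36 degrees a place), 0 to 9 with end stops at both ends. Grows when the top of the wheel is pushed away from the robot side (+x of the tester), falls when it is pulled back. Needs 2.
- wheel_right (a joint): setting of the right thumbwheel, rad: numeral shown x 0.6283 (36 degrees a place), 0 to 9 with end stops at both ends. Grows when the top of the wheel is pushed away from the robot side (+x of the tester), falls when it is pulled back. Needs 5.
- toggle_pivot (a point): pivot of the toggle's bat, 4 mm above the deck, fixed to the tester (axes as tester)
- toggle_tip (a point): free end of the toggle's steel bat (35.5 mm long from the pivot, 6 mm thick at the root, 11 mm near the end); moves with it
- toggle (a joint): toggle, rad: 0 = off, bat leaning 20 degrees to the front (-x of the tester); 0.7 = on, leaning 20 degrees to the rear (the start). Over-centre: past upright (0.35) it falls to the other side; about 1 N at the tip.
- board: green circuit board in its nest on the tester's deck behind the wheels, fixed, 88 (x) x 176 (y) mm, origin at the centre of its underside (9 mm above the deck; tester x = +58, y = -30); its parts reach 22 mm above the deck. Not to be pushed on.
- flux_jar: small jar with a black lid on the tester's deck, left of the wheels, 34 across, 36 high, at about x = -45, y = +124 of the tester, origin at its underside; loose, stays put
- screwdriver: bystander in front of the tester, 190 long, lying on the bench
- solder_reel: bystander left of the tester, 60 across, 50 high, upright
- side_cutters: bystander right of the tester, about 150 long, lying
- multimeter: bystander at the left, 140 x 78 x 34
- spray_can: bystander at the left, 52 across, 150 high
- parts_tray: bystander at the right, 100 x 70 x 28

How it is judged:
By the outcome, as a careful person would: the job done as asked, in the order asked, and still so for the second after the job is handed in, with the robot touching nothing.
It also fails if it takes over 67 s, if anything falls off the work surface, if the arm or the gripper's body presses on something with over 40 N, if the wrist force passes 120 N, or if a joint passes its speed limit or range.

### The arm

A 6-joint arm with a two-finger parallel gripper is mounted at the origin on the work surface. World frame = base frame: x ahead of the robot, y to its left, z up, the work surface at z = 0. Lengths are in m, angles in rad, forces in N, time in s.
With the tool pointing down it reaches from about 0.225 to 0.875 m from the base axis. Payload 3.4 kg.
Tool frame: the origin (TCP) lies at the very end of the fingers, on their centre line; the grasp point (between the pads) lies 19 mm behind it; z points along the fingers, y is the line along which they close (so a half turn about z gives the same grasp; the last joint's range is limited). The gripper opens to 85 mm and grips with 20 to 120 N. Pads are 22 mm wide; open, the fingers measure 114 mm over their backs; the gripper's body (76 mm by 85 mm) begins 54 mm behind the grasp point. The pads swing forward as they close: fully open they stand 13 mm farther back than shut.
Start: joints at [1.13, 0.276, 1.505, -0, 1.361, -0.121], TCP at [0.181, 0.546, 0.231] pointing down, gripper open.
Joint ranges: [-2.89, 2.89], [-0.75, 2.08], [0.22, 2.7], [-1.18, 4.32], [0.11, 2.71], [-2.7, 2.7]. Speed limits (rad/s): [2.57, 2.57, 3.14, 3.14, 3.14, 3.14].

### API

Orientations are given as a unit quaternion [w, x, y, z].
In Python, from rig import readout, vision, manip gives the robot as it stands.
- The arm moves only by the shell command python3 -m handwheel 'ROWS' [FORCE]. ROWS is JSON, a list of rows, each a list of 3 entries, a list of its own where there are three numbers: the shift along the tool's x, y, z in mm, then the turn, a rotation vector about the tool's x, y, z in units of 6 degrees (1.0 is 6 degrees), then the closure, from -1 (fully open) to 1 (shut), so that 0 is half open. A call has 1 to 20 rows; each row shifts and turns the commanded pose from where the row before left it, along the tool's axes as they then stand; what a row does not reach is not made up. A row lasts 1/8 s, in which the tool goes at most 62.5 mm and 10.7 degrees, less where a joint would pass 70% of its speed; a pose out of reach is approached as far as the arm can. A call is refused whole if a number of a shift passes 62.5 or a number of a turn 1, either way. A call with a gripper value outside its range is refused whole. The fingers move at their own pace and stop on an object; FORCE is the grip in N (left out, the last holds). Time passes only in rows, so rows that do not move let the fingers close. It gives the time, the measured TCP pose, the force, the opening and the grip force at its end, in the units of the state.
- readout.get_state(): the state, without advancing time (a new reading comes with each control period).
- vision.get_image(name): name is "side" or "top" or "wrist"; returns the picture (400x640x3 uint8, blue, green, red); there is no depth.
- vision.camera_params(name): a dict with "intrinsics" (3x3 intrinsics, pixels), "rvec" (rotation vector, rad) and "tvec" (3), from world to camera coordinates, as OpenCV has them; the wrist camera has in their place "hand_eye" (4x4, takes a point from camera to tool coordinates, whose origin is the TCP and whose axes are the flange's). Camera axes: x right, y down, z forward; pixel columns grow to the right and rows downward; lengths in m; the calibration is good to about 2 mm. A picture is of the moment at which its call begins: read the wrist's pose just before it. camera_params takes no time and is no camera call.
- manip.sign_off(): hands the job in; it is judged then, once.
The state is a dict: "clock": time; "qpos": joint angles; "qd": joint speeds; "effort": joint torques, N m; "position": TCP position; "ee_rot": TCP orientation; "contact_force": force on the tool from outside, world axes, zero at the start; "moment": the same for the moment, N m; "width": finger opening in m; "gripper_force": force on a finger pad.
Only numpy, scipy, OpenCV 4.12 (cv2) and the standard library are available. Lean on these libraries where they do the work, as an engineer would, in place of code of your own. Each camera call takes 0.05 s, during which the arm holds its last target. There are 200 camera calls.

## Working session

There is one attempt and no reset: what is moved stays moved. The work goes in short steps, Python scripts to look and compute and a shell command to move; the robot and the scene stay as the last step left them, time stands still between calls to the robot, and variables do not carry over. Pictures are saved under pics/ and viewed, at most 10 in all, crops included, and the job is handed in when it is done.

```bash
mkdir -p pics; ls; python3 - <<'E'
from rig import readout, vision
import cv2, numpy as np
s=readout.get_state(); print(s)
for n in ["side","top"]:
    im=vision.get_image(n); cv2.imwrite(f"pics/{n}0.png",im)
    p=vision.camera_params(n); R=cv2.Rodrigues(np.array(p["rvec"]))[0]
    print(n,np.array(p["intrinsics"]).tolist(),(-R.T@np.array(p["tvec"]).ravel()).round(3),R.round(3).tolist())
print(vision.camera_params("wrist"))
E
```

```text
pics
{'clock': 0.0, 'qpos': array([ 1.13000495e+00,  2.76585336e-01,  1.50612361e+00, -5.55451564e-06,
        1.36069197e+00, -1.21021768e-01]), 'qd': array([ 0.00181605, -0.00173116, -0.00137429, -0.00090299,  0.00138758,
       -0.00095064]), 'effort': array([ 1.58296280e-04, -4.16775155e+01, -2.45802605e+01, -1.85791937e-04,
        1.12194935e-02,  1.92972124e-05]), 'position': array([0.18054451, 0.54537009, 0.23044901]), 'ee_rot': array([-2.48040198e-04,  1.59203842e-01,  9.87245319e-01, -8.69446238e-04]), 'contact_force': array([ 0.25381638, -0.24770716, -0.33793764]), 'moment': array([-0.00336618,  0.01713426, -0.0030651 ]), 'gripper_force': 0.0, 'width': 0.08525521734864326}
side [[468.38677701341965, 0.0, 323.86672346776106], [0.0, 468.38677701341965, 204.91787604395324], [0.0, 0.0, 1.0]] [0.17 0.94 0.74] [[-0.935, -0.356, 0.006], [-0.194, 0.495, -0.847], [0.298, -0.793, -0.532]]
top [[495.73794712977445, 0.0, 323.0896207559963], [0.0, 495.73794712977445, 200.97567572491766], [0.0, 0.0, 1.0]] [0.325 0.004 1.482] [[0.005, -1.0, 0.018], [-0.989, -0.008, -0.147], [0.147, -0.017, -0.989]]
{'intrinsics': array([[300.11518002,   0.        , 316.40706219],
       [  0.        , 300.11518002, 197.45638864],
       [  0.        ,   0.        ,   1.        ]]), 'hand_eye': array([[ 4.20852335e-04, -9.53574299e-01, -3.01157565e-01,
         7.70680419e-02],
       [ 9.99999875e-01,  3.20483173e-04,  3.82682621e-04,
        -4.70711323e-04],
       [-2.68400380e-04, -3.01157688e-01,  9.53574315e-01,
        -1.41886855e-01],
       [ 0.00000000e+00,  0.00000000e+00,  0.00000000e+00,
         1.00000000e+00]])}
```

View pics/top0.png

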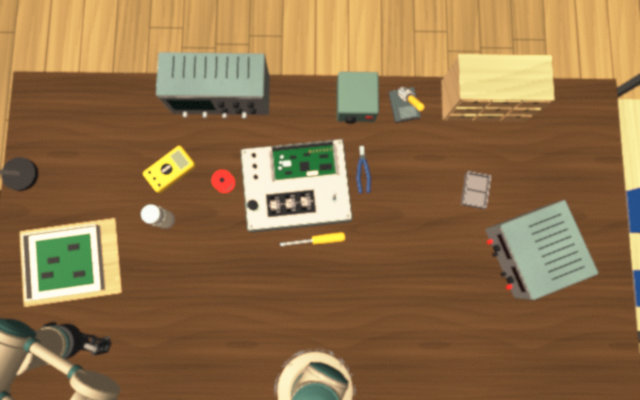

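View pics/side0.png

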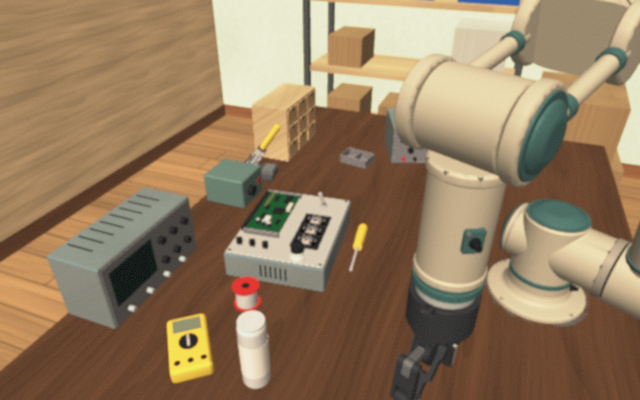

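The top view shows the tester deck at about cols 242–352, rows 140–230, with the black bank near (290,203), the toggle near (334,197), the jar at (252,205), the board near (305,160). The screwdriver lies in front at row 240. The side view agrees. Next I measure the deck rectangle.

```bash
cat > h.py <<'E'
import numpy as np, cv2
from scipy.spatial.transform import Rotation as Ro
from rig import readout, vision
def cam(n,s=None):
    p=vision.camera_params(n); K=np.array(p["intrinsics"])
    if n!="wrist":
        R=cv2.Rodrigues(np.array(p["rvec"]))[0]; t=np.array(p["tvec"]).ravel()
        return K,R,t
    H=np.array(p["hand_eye"]); w,x,y,z=s["ee_rot"]; Rt=Ro.from_quat([x,y,z,w]).as_matrix()
    Rc=Rt@H[:3,:3]; c=Rt@H[:3,3]+s["position"]
    return K,Rc.T,-Rc.T@c
def ray(C,px,z):
    K,R,t=C; px=np.atleast_2d(px).astype(float)
    d=(np.linalg.inv(K)@np.c_[px,np.ones(len(px))].T).T@R; c=-R.T@t
    return c+d*((z-c[2])/d[:,2])[:,None]
def proj(C,P):
    K,R,t=C; q=(np.atleast_2d(P)@R.T+t)@K.T; return q[:,:2]/q[:,2:]
E
python3 - <<'E'
from h import *
im=cv2.imread("pics/top0.png"); C=cam("top")
hsv=cv2.cvtColor(im,cv2.COLOR_BGR2HSV)
m=((hsv[...,1]<50)&(hsv[...,2]>150)).astype(np.uint8)
m[:, :236]=0; m[:,358:]=0; m[:132]=0; m[236:]=0
m=cv2.morphologyEx(m,cv2.MORPH_OPEN,np.ones((3,3)))
c=np.vstack(cv2.findContours(m,0,2)[0])
P=ray(C,c[:,0]+0.0,0.078)[:,:2]
r=cv2.minAreaRect((P*1000).astype(np.float32)); print(r); print(cv2.boxPoints(r))
g=((hsv[...,0]>40)&(hsv[...,0]<85)&(hsv[...,1]>100)).astype(np.uint8); g[:, :260]=0; g[:,345:]=0; g[:132]=0; g[190:]=0
c=np.vstack(cv2.findContours(g,0,2)[0]); r=cv2.minAreaRect((ray(C,c[:,0],0.0886)[:,:2]*1000).astype(np.float32)); print("board",r)
b=(hsv[...,2]<60).astype(np.uint8); b[:, :262]=0; b[:,318:]=0; b[:186]=0; b[222:]=0
c=np.vstack(cv2.findContours(b,0,2)[0]); r=cv2.minAreaRect((ray(C,c[:,0],0.081)[:,:2]*1000).astype(np.float32)); print("bezel",r)
cv2.imwrite("pics/c.png",cv2.resize(im[130:240,235:360],None,fx=6,fy=5))
E
```

```text
((582.1142578125, 59.471107482910156), (235.34967041015625, 293.21923828125), 6.39499568939209)
[[448.84192 192.06158]
 [481.50134 -99.33312]
 [715.3866  -73.11937]
 [682.7272  218.27533]]
board ((646.7970581054688, 36.42041778564453), (83.38055419921875, 169.14816284179688), 6.432187557220459)
bezel ((527.0936279296875, 72.87974548339844), (54.20890808105469, 125.33381652832031), 6.818757057189941)
```

```bash
cat >> h.py <<'E'
T0=np.array([0.582,0.0595,0.0]); YAW=np.radians(6.4)
def Rt_(): return Ro.from_euler('z',YAW).as_matrix()
def t2w(p): return T0+Rt_()@(np.array(p)/1000)      # tester mm -> world m
def w2t(p): return (np.array(p)-T0)@Rt_()*1000
def down(tilt=0):  # tool x = -tester x; tilt>0: body leans to tester +x
    return Ro.from_euler('z',YAW)*Ro.from_matrix(np.diag([-1.,1,-1]))*Ro.from_euler('y',tilt,degrees=True)
def rep(p_t,tilt=0,s=None):  # what remains to target, in tool axes
    s=s or readout.get_state(); w,x,y,z=s["ee_rot"]; R=Ro.from_quat([x,y,z,w])
    d=R.inv().apply(t2w(p_t)-s["position"])*1000
    r=np.degrees((R.inv()*down(tilt)).as_rotvec())/6
    print("clock %.2f"%s["clock"],"tester pos",w2t(s["position"]).round(1),"shift(tool)",d.round(1),"shift(target tool)",down(tilt).inv().apply(t2w(p_t)-s["position"]).round(4)*1000,"turn",r.round(2),"F",s["contact_force"].round(1),"w",round(s["width"],3))
E
python3 - <<'E'
from h import *
print(down(30).as_matrix()[:,2].round(2))
rep([-42,10,230])
E
```

```text
[-0.5  -0.06 -0.87]
clock 0.10 tester pos [-344.8  527.6  230.5] shift(tool) [-491.5 -343.5    1. ] shift(target tool) [-3.028e+02 -5.176e+02  5.000e-01] turn [-0.02 -0.01 -4.12] F [-0.1 -0.   0. ] w 0.086
```

```bash
python3 -m handwheel '[[[-20,-14,0],[0,0,0],1],[[-41,-28.6,0],[0,0,0],1],[[-43,-30,0],[0,0,0],1],[[-43,-30,0],[0,0,0],1],[[-43,-30,0],[0,0,0],1],[[-43,-30,0],[0,0,0],1],[[-43,-30,0],[0,0,0],1],[[-43,-30,0],[0,0,0],1],[[-43,-30,0],[0,0,0],1],[[-43,-30,0],[0,0,0],1],[[-43,-30,0],[0,0,0],1],[[-43,-30,0],[0,0,0],1],[[0,0,12],[0,0,-0.82],1],[[0,0,12],[0,0,-0.82],1],[[0,0,12],[0,0,-0.82],1],[[0,0,12],[0,0,-0.83],1],[[0,0,12],[0,0,-0.83],1],[[0,0,0],[0,0,0],1]]'
python3 - <<'E'
from h import *
rep([-42,10,170])
s=readout.get_state(); im=vision.get_image("wrist"); cv2.imwrite("pics/w0.png",im)
C=cam("wrist",s); np.save("w0.npy",np.array([*s["position"],*s["ee_rot"]]))
for p in [(-55,57.5,86.5),(-55,13.5,86.5),(-55,-30.5,86.5),(-55,-105,82),(-43,-105,115)]: print(p,proj(C,t2w(p)).round(0))
E
```

```text
clock: 2.35
position: [0.5381, 0.0663, 0.1701]
ee_rot: [-0.002, -0.055, 0.998, 0.0]
contact_force: [-0.8, 0.3, -0.8]
width: -0.0
gripper_force: 0.0
clock 2.35 tester pos [-42.8  11.6 170.1] shift(tool) [-0.8 -1.6  0.1] shift(target tool) [-0.8 -1.6  0.1] turn [ 0.   -0.03 -0.01] F [-0.8  0.3 -0.8] w -0.0
(-55, 57.5, 86.5) [[375. 190.]]
(-55, 13.5, 86.5) [[319. 190.]]
(-55, -30.5, 86.5) [[263. 190.]]
(-55, -105, 82) [[170. 189.]]
(-43, -105, 115) [[151. 218.]]
```

View pics/w0.png

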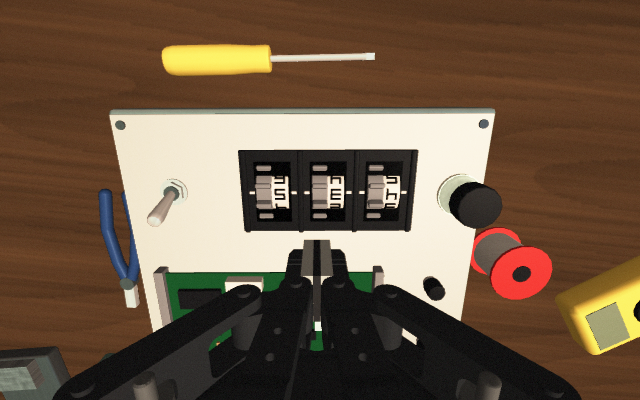

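The wrist view (upside down, robot side at top) shows the bank at (240–417,150–230), with cog rims near (265,190), (320,190) and (375,190) where predicted. The toggle root is at (172,188) and its tip at (155,220). I enlarge the numerals and refine the pose from deck corners.

```bash
python3 - <<'E'
from h import *
im=cv2.imread("pics/w0.png"); c=cv2.rotate(im[145:240,235:425],cv2.ROTATE_180)
cv2.imwrite("pics/w0c.png",cv2.resize(c,None,fx=4.2,fy=4.2,interpolation=cv2.INTER_CUBIC))
v=np.load("w0.npy"); C=cam("wrist",dict(position=v[:3],ee_rot=v[3:]))
# bezel rectangle by darkness, at its top z=81
g=im.max(2); m=(g<70).astype(np.uint8); m[:, :225]=0;m[:,430:]=0;m[:140]=0;m[236:]=0
c=max(cv2.findContours(m,0,2)[0],key=cv2.contourArea)
P=np.array([w2t(q)[:2] for q in ray(C,c[:,0],0.081)]).astype(np.float32); print("bezel",cv2.minAreaRect(P))
print("deck corners",[w2t(q).round(1) for q in ray(C,[[110,109],[495,109]],0.078)])
E
```

```text
bezel ((-51.80146789550781, 19.985595703125), (138.11102294921875, 67.6312255859375), 89.95719909667969)
deck corners [array([-115.9, -143.1,   78. ]), array([-115.7,  145.1,   78. ])]
```

View pics/w0c.png

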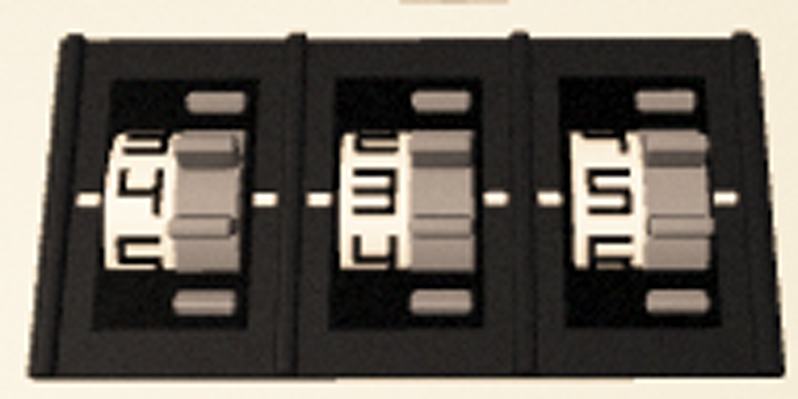

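```bash
python3 - <<'E'
from h import *
im=cv2.imread("pics/w0.png"); c=cv2.rotate(im[170:215,250:405],cv2.ROTATE_180)
parts=[c[:,a:a+24] for a in (4,58,114)]
cv2.imwrite("pics/w0d.png",cv2.resize(np.hstack(parts),None,fx=11,fy=11,interpolation=cv2.INTER_CUBIC))
E
```

```text
(no output)
```

View pics/w0d.png

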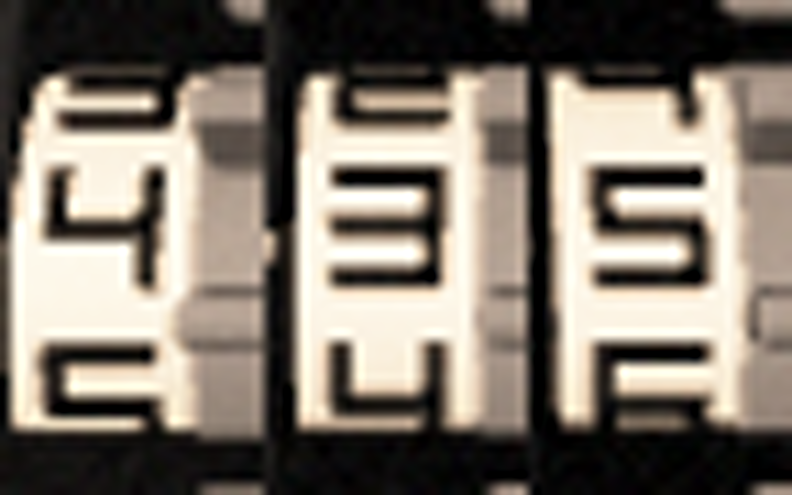

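The wheels show 4 3 5, with the neighbouring numerals confirming this, so the left needs +2, the middle −1 and the right none. I check x from the index bars and tooth tips.

```bash
python3 - <<'E'
from h import *
v=np.load("w0.npy"); C=cam("wrist",dict(position=v[:3],ee_rot=v[3:]))
f=lambda u,w:(424-u/4.2,239.5-w/4.2)
for z,ps in ((.081,[f(88,198),f(265,198),f(725,198)]),(.0917,[f(205,225),f(442,225),f(680,225),f(442,142)])):
    print(z,[w2t(q)[:2].round(1) for q in ray(C,ps,z)])
# bat tip
print("bat tip",[w2t(q).round(1) for q in ray(C,[[155,219]],0.112)], "root",[w2t(q).round(1) for q in ray(C,[[172,188]],0.082)])
E
```

```text
0.081 [array([-51.6,  80.9]), array([-51.6,  47.1]), array([-51.7, -40.9])]
0.0917 [array([-59.9,  56.1]), array([-59.9,  13.1]), array([-59.9, -30. ]), array([-44. ,  13.2])]
bat tip [array([ -41., -104.,  112.])] root [array([ -55.7, -103.5,   82. ])]
```

```bash
sed -i 's/^T0=.*; YAW/T0=np.array([0.585,0.0598,0.0]); YAW/' h.py
python3 -m handwheel '[[[-7,-29,0],[0,0,0],1],[[-7,-29,0],[0,0,0],1],[[-7,-29,0],[0,0,0],1],[[-7,-29.5,0],[0,0,0],1],[[0,0,35],[0,0,0],1],[[0,0,35],[0,0,0],1],[[0,0,0],[0,0,0],1]]'
python3 - <<'E'
from h import *
rep([-45,-105,100])
E
```

```text
clock: 3.28
position: [0.5781, -0.0461, 0.0994]
ee_rot: [-0.003, -0.055, 0.998, 0.001]
contact_force: [-0.5, 0.5, 0.3]
width: 0.0001
gripper_force: 0.0
clock 3.27 tester pos [ -18.7 -104.5   99.4] shift(tool) [26.3 -0.6 -0.5] shift(target tool) [26.3 -0.5 -0.6] turn [ 0.02 -0.05 -0.01] F [-0.5  0.5  0.3] w 0.0
```

```bash
python3 -m handwheel '[[[9,0,0],[0,0,0],1],[[9,0,0],[0,0,0],1],[[9,0,0],[0,0,0],1],[[0,0,0],[0,0,0],1],[[-8,0,0],[0,0,0],1],[[-2,0,-35],[0,0,0],1],[[0,30,-35],[0,0,0],1],[[0,45,0],[0,0,0],1],[[0,45,0],[0,0,0],1],[[0,0,0],[0,0,0],1]]'
python3 - <<'E'
from h import *
s=readout.get_state(); im=vision.get_image("wrist"); cv2.imwrite("pics/w1.png",im)
C=cam("wrist",s)
print("off tip",proj(C,t2w((-67,-105,115))),"on tip",proj(C,t2w((-43,-105,115))))
g=cv2.rotate(im[90:260,100:440],cv2.ROTATE_180); cv2.imwrite("pics/w1c.png",cv2.resize(g,None,fx=2.3,fy=2.3))
rep([-66,57.5,120],30)
E
```

```text
clock: 4.53
position: [0.5499, 0.0739, 0.1714]
ee_rot: [0.0, -0.058, 0.998, 0.001]
contact_force: [0.7, -0.5, 0.3]
width: 0.0001
gripper_force: 0.0
off tip [[134.34265742 169.74179858]] on tip [[140.49719659 203.53747139]]
clock 4.58 tester pos [-33.2  16.2 171.3] shift(tool) [32.7 41.4 51.3] shift(target tool) [ 2.7 41.3 60.8] turn [-0.01  5.    0.03] F [-0.4 -0.4 -0.7] w 0.0
```

View pics/w1c.png

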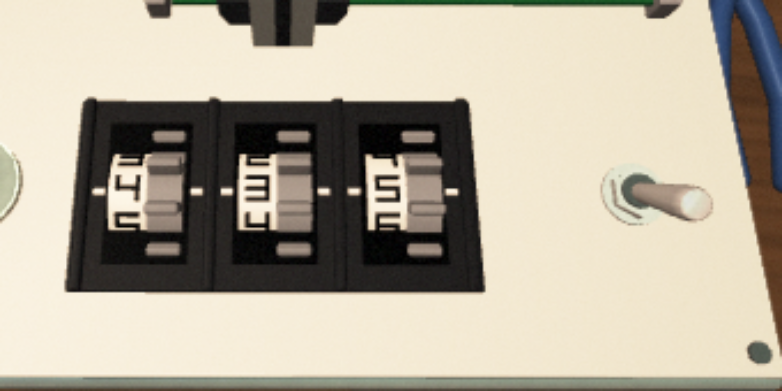

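The bat tip at crop (690,203) is full-image (139,171), which matches the predicted off position (134,170), and the wheels still show 4 3 5. Next: left wheel, leaning forward.

```bash
python3 -m handwheel '[[[24,20,12],[0,0,0],1],[[24,21,12],[0,0,0],1],[[0,0,0],[0,1,0],1],[[0,0,0],[0,1,0],1],[[0,0,0],[0,1,0],1],[[0,0,0],[0,1,0],1],[[0,0,0],[0,1,0],1],[[0,0,0],[0,0,0],1]]'
python3 - <<'E'
from h import *
rep([-81.5,57,94.5],30); rep([-81.5,57,110],30)
E
```

```text
clock: 5.58
position: [0.4992, 0.1053, 0.1451]
ee_rot: [-0.259, -0.053, 0.964, -0.014]
contact_force: [-0.2, -0.9, 1.0]
width: 0.0004
gripper_force: 0.0
clock 5.58 tester pos [-80.2  54.8 145.1] shift(tool) [-24.3   2.2  44.5] shift(target tool) [-24.2   2.2  44.5] turn [ 0.   -0.01 -0.01] F [-0.2 -0.9  1. ] w 0.0
clock 5.58 tester pos [-80.2  54.8 145.1] shift(tool) [-16.5   2.2  31. ] shift(target tool) [-16.5   2.2  31.1] turn [ 0.   -0.01 -0.01] F [-0.2 -0.9  1. ] w 0.0
```

```bash
python3 -m handwheel '[[[-8,1.2,15],[0,0,0],1],[[-8,1,15],[0,0,0],1],[[-8,0,14.5],[0,0,0],1],[[0,0,0],[0,0,0],1]]'
python3 -m handwheel '[[[-4.33,0,-2.5],[0,0,0],1],[[-4.33,0,-2.5],[0,0,0],1]]'
python3 -m handwheel '[[[-4.33,0,-2.5],[0,0,0],1],[[-4.33,0,-2.5],[0,0,0],1],[[0,0,0],[0,0,0],1]]'
python3 - <<'E'
from h import *
rep([-61.5,57,94.5],30)
E
python3 -m handwheel '[[[7,0,-12],[0,0,0],1],[[7,0,-12],[0,0,0],1],[[20,0,0],[0,0,0],1],[[0,0,0],[0,0,0],1]]'
python3 - <<'E'
from h import *
rep([-81.5,57,94.5],30)
s=readout.get_state(); im=vision.get_image("wrist"); cv2.imwrite("pics/w2.png",im)
C=cam("wrist",s); q=proj(C,[t2w((-55,y,86.5)) for y in (57.5,13.5,-30.5)]); print(q)
x0,x1=int(q[:,0].min())-60,int(q[:,0].max())+60; y0=int(q[:,1].mean())
g=cv2.rotate(im[max(0,y0-50):y0+50,x0:x1],cv2.ROTATE_180); cv2.imwrite("pics/w2c.png",cv2.resize(g,None,fx=3.2,fy=3.2,interpolation=cv2.INTER_CUBIC)); print(g.shape)
E
```

```text
clock: 6.08
position: [0.4944, 0.1083, 0.0956]
ee_rot: [-0.26, -0.054, 0.964, -0.014]
contact_force: [0.3, 0.2, 0.2]
width: -0.0001
gripper_force: 0.0
clock: 6.32
position: [0.5066, 0.1096, 0.0973]
ee_rot: [-0.258, -0.054, 0.965, -0.014]
contact_force: [0.7, 0.2, -0.5]
width: -0.0003
gripper_force: 0.0
clock: 6.7
position: [0.5162, 0.1107, 0.0967]
ee_rot: [-0.258, -0.054, 0.964, -0.014]
contact_force: [-0.4, -0.8, 0.1]
width: 0.0002
gripper_force: 0.0
clock 6.70 tester pos [-62.7  58.2  96.7] shift(tool) [-2.2 -1.2  1.3] shift(target tool) [-2.2 -1.2  1.3] turn [ 0.  0. -0.] F [-0.4 -0.8  0.1] w 0.0
clock: 7.2
position: [0.497, 0.1087, 0.1361]
ee_rot: [-0.258, -0.054, 0.965, -0.014]
contact_force: [0.4, 0.3, -1.2]
width: 0.0
gripper_force: 0.0
clock 7.20 tester pos [-82.   58.4 136.1] shift(tool) [-21.3  -1.4  35.8] shift(target tool) [-21.3  -1.4  35.8] turn [0.   0.01 0.  ] F [ 0.4  0.3 -1.2] w 0.0
[[315.61161815 298.4531669 ]
 [249.92508899 298.42255561]
 [184.2385671  298.39194432]]
(100, 251, 3)
```

View pics/w2c.png

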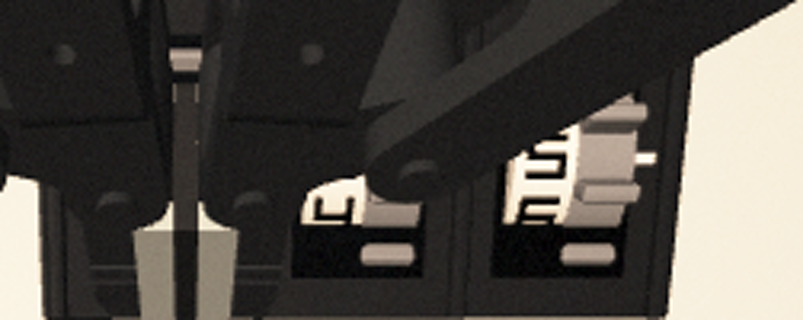

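The left wheel is hidden behind the gripper here (middle 3/4 partly visible, right 5 at (540,160)). I move forward over the deck to see it.

```bash
python3 -m handwheel '[[[-22,-22,-14],[0,0,0],1],[[-23,-22,-14],[0,0,0],1],[[0,0,0],[0,0,0],1]]'
python3 - <<'E'
from h import *
s=readout.get_state(); im=vision.get_image("wrist"); cv2.imwrite("pics/w3.png",im)
C=cam("wrist",s); q=proj(C,[t2w((-55,y,86.5)) for y in (57.5,13.5,-30.5)]); print(q)
x0,x1=int(q[:,0].min())-40,int(q[:,0].max())+50; y0=int(q[:,1].mean())
g=cv2.rotate(im[max(0,y0-40):y0+40,x0:x1],cv2.ROTATE_180); cv2.imwrite("pics/w3c.png",cv2.resize(g,None,fx=3.6,fy=3.6,interpolation=cv2.INTER_CUBIC)); print(g.shape)
rep([-81.5,57,110],30)
E
```

```text
clock: 7.62
position: [0.5575, 0.0695, 0.1352]
ee_rot: [-0.258, -0.053, 0.965, -0.014]
contact_force: [0.4, -0.4, 0.4]
width: 0.0004
gripper_force: 0.0
[[380.19389597 215.66308609]
 [317.94948174 215.75866502]
 [255.71092494 215.85423495]]
(80, 215, 3)
clock 7.67 tester pos [-27.6  13.9 135.5] shift(tool) [33.9 43.1 49.1] shift(target tool) [33.9 43.1 49.1] turn [ 0.01 -0.01 -0.01] F [-0.1 -0.6 -0.5] w -0.0
```

View pics/w3c.png

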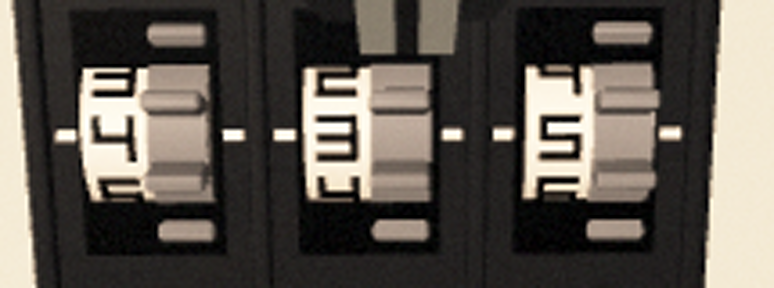

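Still 4 3 5: the stroke passed above the teeth. I repeat it lower.

```bash
python3 -m handwheel '[[[23.3,21.5,13.5],[0,0,0],1],[[23.3,21.6,13.5],[0,0,0],1],[[-7.2,0,12.6],[0,0,0],1],[[-7.2,0,12.6],[0,0,0],1],[[-7.2,0,12.6],[0,0,0],1],[[0,0,0],[0,0,0],1]]'
python3 - <<'E'
from h import *
rep([-81.5,57,92],30)
E
```

```text
clock: 8.43
position: [0.4969, 0.1073, 0.091]
ee_rot: [-0.26, -0.054, 0.964, -0.014]
contact_force: [-0.2, 0.3, 0.6]
width: -0.0
gripper_force: 0.0
clock 8.43 tester pos [-82.3  57.   91. ] shift(tool) [-0.1  0.  -1.2] shift(target tool) [-0.2  0.  -1.2] turn [ 0.   -0.03 -0.01] F [-0.2  0.3  0.6] w -0.0
```

```bash
python3 -m handwheel '[[[-4,0,-3],[0,0,0],1],[[-4.33,0,-2.5],[0,0,0],1]]' | egrep 'pos|force'
python3 -m handwheel '[[[-4.33,0,-2.5],[0,0,0],1]]'| egrep 'pos|force'
python3 -m handwheel '[[[-4.33,0,-2.5],[0,0,0],1]]'| egrep 'pos|force'
python3 -m handwheel '[[[0,0,0],[0,0,0],1]]'| egrep 'pos|force'
python3 - <<'E'
from h import *
rep([-61.5,57,92],30)
E
```

```text
position: [0.5071, 0.1085, 0.0941]
contact_force: [-3.1, -0.5, 3.5]
gripper_force: 2.2
position: [0.5123, 0.1092, 0.094]
contact_force: [-0.5, 0.8, 0.2]
gripper_force: 0.2
position: [0.5185, 0.1101, 0.0932]
contact_force: [-0.4, -0.1, 0.4]
gripper_force: 0.0
position: [0.5182, 0.1101, 0.093]
contact_force: [-0.3, 0.5, 0.1]
gripper_force: 0.0
clock 9.05 tester pos [-60.8  57.4  93. ] shift(tool) [ 0.1 -0.4  1.2] shift(target tool) [ 0.1 -0.4  1.2] turn [0.   0.02 0.  ] F [-0.3  0.5  0.1] w -0.0
```

```bash
python3 -m handwheel '[[[7,0,-12.1],[0,0,0],1],[[9.1,0,5.25],[0,0,0],1],[[9.1,0,5.25],[0,0,0],1],[[0,0,0],[0,0,0],1],[[-7.5,0,13],[0,0,0],1],[[0,0,0],[0,0,0],1]]' | egrep 'pos|force'
python3 -m handwheel '[[[-4.33,0,-2.5],[0,0,0],1],[[-4.33,0,-2.5],[0,0,0],1]]' | egrep 'pos|force'
python3 -m handwheel '[[[-4.33,0,-2.5],[0,0,0],1]]'| egrep 'pos|force'
python3 -m handwheel '[[[-4.33,0,-2.5],[0,0,0],1],[[0,0,0],[0,0,0],1]]'| egrep 'pos|force'
python3 -m handwheel '[[[7,0,-12.1],[0,0,0],1],[[7,0,-12.1],[0,0,0],1],[[-15,-22,-20],[0,0,0],1],[[-13,-22,-10],[0,0,0],1],[[0,0,0],[0,0,0],1]]'| egrep 'pos|force'
python3 - <<'E'
from h import *
rep([-27.6,13.9,135.5],30)
s=readout.get_state(); im=vision.get_image("wrist"); cv2.imwrite("pics/w4.png",im)
C=cam("wrist",s); q=proj(C,[t2w((-55,y,86.5)) for y in (57.5,13.5,-30.5)]); print(q)
x0,x1=int(q[:,0].min())-40,int(q[:,0].max())+50; y0=int(q[:,1].mean())
g=cv2.rotate(im[max(0,y0-40):y0+40,x0:x1],cv2.ROTATE_180); cv2.imwrite("pics/w4c.png",cv2.resize(g,None,fx=3.6,fy=3.6,interpolation=cv2.INTER_CUBIC)); print(g.shape)
E
```

```text
position: [0.4955, 0.1075, 0.0908]
contact_force: [0.0, 0.8, -0.3]
gripper_force: 0.0
position: [0.5064, 0.1087, 0.0926]
contact_force: [-1.0, -0.4, 1.1]
gripper_force: 0.2
position: [0.512, 0.1093, 0.0923]
contact_force: [-0.3, -0.1, 1.3]
gripper_force: 0.3
position: [0.5168, 0.1099, 0.0921]
contact_force: [-0.3, 0.5, 0.5]
gripper_force: 0.1
position: [0.5614, 0.0692, 0.1332]
contact_force: [-2.0, -0.3, 0.2]
gripper_force: 0.0
clock 11.05 tester pos [-22.4  12.  133.2] shift(tool) [5.7 1.9 0.6] shift(target tool) [5.7 1.9 0.6] turn [ 0.    0.03 -0.02] F [-2.  -0.3  0.2] w 0.0
[[381.61313733 209.64301324]
 [319.00540981 209.74435439]
 [256.4044222  209.84568463]]
(80, 215, 3)
```

View pics/w4c.png

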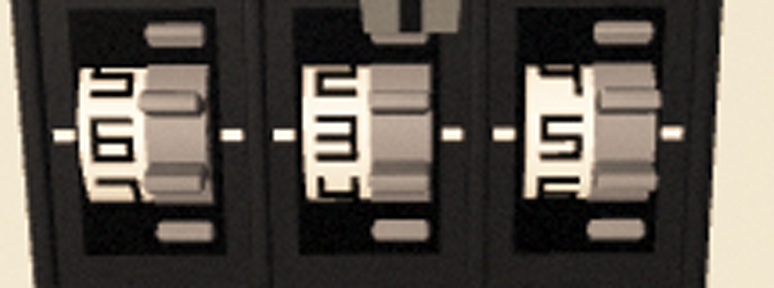

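Left now reads 6, with the middle at 3 and the right at 5, and the wheels are well seated. I now lean the other way for one pull on the middle wheel.

```bash
python3 -m handwheel '[[[0,0,0],[0,-1,0],1],[[0,0,0],[0,-1,0],1],[[0,0,0],[0,-1,0],1],[[0,0,0],[0,-1,0],1],[[0,0,0],[0,-1,0],1],[[0,0,0],[0,-1,0],1],[[0,0,0],[0,-1,0],1],[[0,0,0],[0,-1,0],1],[[0,0,0],[0,-1,0],1],[[0,0,0],[0,-1,0],1],[[0,0,0],[0,0,0],1]]'
python3 - <<'E'
from h import *
rep([-27.5,13,110],-30);rep([-27.5,13,92],-30)
E
```

```text
clock: 12.48
position: [0.5557, 0.0714, 0.1306]
ee_rot: [0.256, -0.054, 0.965, 0.015]
contact_force: [1.0, -1.0, -0.1]
width: 0.0002
gripper_force: 0.0
clock 12.47 tester pos [-27.9  14.8 130.6] shift(tool) [ 9.9 -1.9 18.1] shift(target tool) [10.  -1.8 18. ] turn [ 0.02 -0.05 -0.01] F [ 1.  -1.  -0.1] w 0.0
clock 12.47 tester pos [-27.9  14.8 130.6] shift(tool) [18.8 -1.9 33.7] shift(target tool) [19.  -1.8 33.6] turn [ 0.02 -0.05 -0.01] F [ 1.  -1.  -0.1] w 0.0
```

```bash
python3 -m handwheel '[[[6.3,-0.6,11.2],[0,0,0],1],[[6.3,-0.6,11.2],[0,0,0],1],[[6.2,-0.6,11.2],[0,0,0],1],[[0,0,0],[0,0,0],1],[[0,0,0],[0,0,0],1]]' | egrep 'force'
python3 - <<'E'
from h import *
rep([-49.2,13,92],-30)
E
```

```text
contact_force: [-0.4, 0.3, 0.1]
gripper_force: 0.0
clock 13.10 tester pos [-22.   11.8  94.5] shift(tool) [ 24.8   1.2 -11.4] shift(target tool) [ 24.8   1.2 -11.4] turn [0.   0.01 0.  ] F [-0.4  0.3  0.1] w 0.0
```

```bash
python3 -m handwheel '[[[7.1,1.2,-1.3],[0,0,0],1],[[0,0,0],[0,0,0],1]]' | egrep 'pos|force'
python3 - <<'E'
from h import *
rep([-49.2,13,92],-30)
E
python3 -m handwheel '[[[4.33,0,-2.5],[0,0,0],1],[[4.33,0,-2.5],[0,0,0],1]]' | egrep 'pos|force'
python3 -m handwheel '[[[4.33,0,-2.5],[0,0,0],1]]'| egrep 'pos|force'
python3 -m handwheel '[[[4.33,0,-2.5],[0,0,0],1],[[0,0,0],[0,0,0],1]]'| egrep 'pos|force'
python3 - <<'E'
from h import *
rep([-49.2,13,92],-30)
E
```

```text
position: [0.5528, 0.0694, 0.0911]
contact_force: [0.1, 0.1, -0.1]
gripper_force: 0.0
clock 13.35 tester pos [-30.9  13.1  91.1] shift(tool) [15.4 -0.1 -9.9] shift(target tool) [15.4 -0.1 -9.9] turn [ 0.01 -0.01 -0.  ] F [ 0.1  0.1 -0.1] w -0.0
position: [0.5456, 0.0679, 0.0929]
contact_force: [1.9, 0.3, 4.4]
gripper_force: 1.2
position: [0.5391, 0.0674, 0.0918]
contact_force: [0.7, -0.2, 0.9]
gripper_force: 0.1
position: [0.5342, 0.0667, 0.092]
contact_force: [1.3, 0.9, 4.7]
gripper_force: 2.0
clock 13.97 tester pos [-49.7  12.5  92. ] shift(tool) [-0.4  0.5  0.2] shift(target tool) [-0.4  0.5  0.2] turn [-0.01  0.02 -0.  ] F [1.3 0.9 4.7] w -0.0
```

```bash
python3 -m handwheel '[[[-7.5,0,-13],[0,0,0],1],[[-15,0,-26],[0,0,0],1],[[-16,0,-28],[0,0,0],1],[[-14,0,8],[0,1,0],1],[[0,0,0],[0,1,0],1],[[0,0,0],[0,1,0],1],[[0,0,0],[0,1,0],1],[[0,0,0],[0,1,0],1],[[0,0,0],[0,0,0],1]]'
python3 - <<'E'
from h import *
rep([-90,-105,100],0)
s=readout.get_state(); im=vision.get_image("wrist"); cv2.imwrite("pics/w5.png",im)
C=cam("wrist",s); q=proj(C,[t2w((-55,y,86.5)) for y in (57.5,13.5,-30.5)]); print(q)
x0,x1=int(q[:,0].min())-40,int(q[:,0].max())+50; y0=int(q[:,1].mean())
g=cv2.rotate(im[max(0,y0-40):y0+40,x0:x1],cv2.ROTATE_180); cv2.imwrite("pics/w5c.png",cv2.resize(g,None,fx=3.8,fy=3.8,interpolation=cv2.INTER_CUBIC)); print(g.shape)
E
```

```text
clock: 15.1
position: [0.5501, 0.0686, 0.1671]
ee_rot: [-0.001, -0.056, 0.998, 0.0]
contact_force: [0.2, -0.6, 0.1]
width: -0.0002
gripper_force: 0.0
clock 15.10 tester pos [-33.7  12.7 167.1] shift(tool) [  56.2 -117.7   67.2] shift(target tool) [  56.3 -117.7   67.1] turn [ 0.   -0.03  0.  ] F [ 0.2 -0.6  0.1] w -0.0
[[375.53391894 179.79005809]
 [317.89997971 179.75611866]
 [260.25355678 179.72217187]]
(80, 205, 3)
```

View pics/w5c.png

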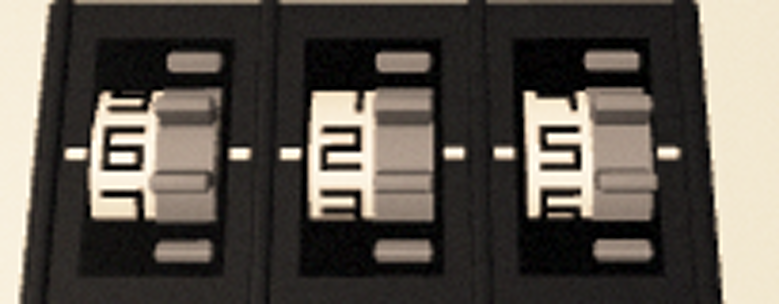

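The wheels read 6 2 5, all centred in the index. Now I switch on from the front.

```bash
python3 -m handwheel '[[[15,-29.5,0],[0,0,0],1],[[15,-29.5,0],[0,0,0],1],[[15,-29.5,0],[0,0,0],1],[[15,-29,0],[0,0,0],1],[[0,0,34],[0,0,0],1],[[0,0,33],[0,0,0],1],[[0,0,0],[0,0,0],1]]' | egrep 'pos|force'
python3 - <<'E'
from h import *
rep([-65,-105,100],0)
E
```

```text
position: [0.4992, -0.054, 0.0995]
contact_force: [-0.5, 0.4, 0.0]
gripper_force: 0.0
clock 16.02 tester pos [ -97.9 -103.5   99.5] shift(tool) [-32.9  -1.5  -0.7] shift(target tool) [-32.9  -1.5  -0.5] turn [ 0.02 -0.06 -0.  ] F [-0.5  0.4  0. ] w 0.0
```

```bash
python3 -m handwheel '[[[-9,-1,0],[0,0,0],1],[[-8,0,0],[0,0,0],1],[[-8,0,0],[0,0,0],1],[[-8,0,0],[0,0,0],1],[[0,0,0],[0,0,0],1]]' | egrep 'pos|force'
python3 -m handwheel '[[[12,0,0],[0,0,0],1],[[0,0,-35],[0,0,0],1],[[0,0,-35],[0,0,0],1],[[-30,50,-5],[0,0,0],1],[[-20,50,0],[0,0,0],1],[[0,0,0],[0,0,0],1]]' | egrep 'pos|force'
python3 - <<'E'
from h import *
rep([-33,13,170])
s=readout.get_state(); im=vision.get_image("wrist"); cv2.imwrite("pics/w6.png",im); C=cam("wrist",s)
on,off=[proj(C,t2w((x,-105,113)))[0] for x in (-43,-67)]; up=proj(C,t2w((-55,-105,80)))[0]; print("on",on,"off",off,"root",up)
# bat against the light deck: darker / pinkish blob near root
x0,y0=int(up[0])-50,int(up[1])-45; r=im[y0:y0+95,x0:x0+80]
lab=cv2.cvtColor(r,cv2.COLOR_BGR2LAB).astype(float); d=np.linalg.norm(lab-np.median(lab.reshape(-1,3),0),axis=1+1)
m=(d>18).astype(np.uint8); n,l,st,ce=cv2.connectedComponentsWithStats(m)
for i in range(1,n):
    if st[i,4]>60: print(st[i,4],(ce[i]+[x0,y0]).round(0),(st[i,:4]+[x0,y0,0,0]))
# wheels: compare drum patches with the previous picture (w5), best shift match
w5=cv2.imread("pics/w5.png"); 
q=proj(C,[t2w((-55,y+9.5,86.5)) for y in (57.5,13.5,-30.5)])
for a,b in zip(q,[(387.5,180),(329.5,180),(272,180)]):
    t=w5[int(b[1])-14:int(b[1])+14,int(b[0])-7:int(b[0])+8]; sr=im[int(a[1])-26:int(a[1])+26,int(a[0])-20:int(a[0])+20]
    print("ncc",cv2.matchTemplate(sr,t,cv2.TM_CCOEFF_NORMED).max().round(3))
E
```

```text
position: [0.5356, -0.0522, 0.1019]
contact_force: [-3.7, -0.8, 5.7]
gripper_force: 2.5
position: [0.5634, 0.0548, 0.1766]
contact_force: [-0.5, -0.4, 1.0]
gripper_force: 0.0
clock 17.40 tester pos [-22.1  -2.6 176.6] shift(tool) [10.9 15.6  6.6] shift(target tool) [10.9 15.6  6.6] turn [0.01 0.01 0.04] F [-0.5 -0.4  1. ] w 0.0
on [172.29149141 185.16015772] off [167.35589237 151.29094188] root [188.97511745 159.83708373]
419 [142. 186.] [138 143  12  66]
517 [182. 171.] [166 153  31  39]
ncc 0.86
ncc 0.882
ncc 0.848
```

The bat blob spans rows 153–192, reaching the predicted on tip (172,185), so the tester is on. Nothing has touched the wheels since they were confirmed.

```bash
python3 -c "
from rig import manip; print(manip.sign_off())"
```

```text
the job is handed in; nothing more can be done
None
```

I switched the tester off, set the wheels to 6 2 5 (confirmed by picture while off), switched it on again, and handed the job in at about 17.5 s with the arm clear of everything.

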